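# Close the tube joint and hold the purge valve open

## Task

On the welding jig, butt the loose tube up flush against the clamped tube, end to end and in line, and let go of it. Then take the red handle of the purge valve, pull the spring-return slide out until its pointer is at the yellow mark, and keep it there: the program finishes with the gripper still holding the handle at the mark. Leave the other things on the table where they are.

Things in the scene. Friction and masses are not known exactly. Their poses are not given: they have to be found in the camera images.
- loose_tube: Loose dark (mill-scale) steel square tube, 40 x 40 mm section, 110 mm long (along its own y), 4 mm wall, open ends, about 0.4 kg; it lies on the jig's bed short of the clamped tube. Origin: centre of its underside; z up.
- tube_mid (a point): Centre of the loose tube's volume, 20 mm above its underside; both ends are 55 mm away along its y.
- jig: Welding jig fixed to the table: grey bed 125 (x) x 330 mm (y), top 12 mm up. A 40 x 40 mm bright steel tube 110 mm long is clamped on its +y side, along y over x = 0; its toggle clamp is 100 mm from the seam, up to 100 mm high. A blue fence 8 mm high above the bed runs along y, inner face at x = +20.5 mm (a tube in line clears it by 0.5 mm). Origin: on the table below the seam; z up.
- seam (a point): Centre of the end face of the clamped tube that the loose tube has to meet (32 mm above the table, axes as the jig). Butted up and in line, the loose tube's centre is 55 mm from here towards -y.
- valve: Purge-gas valve unit fixed to the table: base 300 x 85 mm, 10 mm thick, green housing 105 x 70 mm and 62 mm high on its +x part (front face at x = +20 mm, gas nipple on top to 102 mm). The slide comes out of the housing towards the unit's -x. Origin: on the table, on the slide's centre line; z up.
- purge_slide: The valve's spring-return slide with its handle: a steel bar with an upright red square post, 24 x 24 mm, from 34 to 89 mm above the table, sides square to the valve's axes. Origin: on the table below the post's axis, 50 mm towards -x of the valve's origin when home. Slides 0 to 85 mm along the valve's -x; a spring pulls it home (4 N at home, 0.9 N more per cm, plus 0.6 N friction).
- handle_grip (a point): Point on the handle's axis at a good height to grip, 68 mm above the table (the top is at 89 mm, and it is 58 mm clear of the housing when home).
- pointer (a point): Middle of the thin red pointer that sticks out from the slide at the handle's foot and travels along the scale, 33 mm to the valve's +y side of the handle's axis and level with it along x, 29 mm above the table.
- mark_clip: Yellow setting clip, 5 mm wide stripe across the aluminium scale rail, 28 mm high: the mark. Origin: on the table at the stripe's centre; axes as the valve. The slide is at the mark when the pointer's x equals the clip's x in the valve's axes; the clip is set 35 to 65 mm out from the home position.
- weld_magnet: Red welding magnet, bystander, 16 x 79 x 40 mm, standing behind the jig's fence (loose). Origin: centre of its underside.
- stop_block: Aluminium stop block with a dark pin, bystander, 45 x 45 mm, 52 mm high, on the near left (loose). Origin: centre of its underside.
- spray_can: Spray can, bystander, 60 mm across, 150 mm high, on the left (loose). Origin: centre of its underside.
- wire_brush: Brush lying on the near right, bystander (loose), under 40 mm high.
- hammer: Hammer lying on the right, bystander (loose).
- spanner: Spanner lying on the left, bystander (loose).
There are look-alikes about, which are no part of the job. Several things have the shape of the loose_tube; the one meant has the colours described above.

How it is judged:
By the outcome, as a careful person would: the job done as asked, in the order asked, and still so for the second after the job is handed in, while the arm keeps its last pose, push and grip.
It also fails if it takes over 51 s, if anything falls off the work surface, if the arm or the gripper's body presses on something with over 40 N, if the wrist force passes 120 N, or if a joint passes its speed limit or range.

## Robot

A 6-joint arm with a two-finger parallel gripper is mounted at the origin on the work surface. World frame = base frame: x ahead of the robot, y to its left, z up, the work surface at z = 0. Lengths are in m, angles in rad, forces in N, time in s.
With the tool pointing down it reaches from about 0.15 to 0.775 m from the base axis. Payload 6.1 kg.
Tool frame: the origin (TCP) lies at the very end of the fingers, on their centre line; the grasp point (between the pads) lies 19 mm behind it; z points along the fingers, y is the line along which they close (so a half turn about z gives the same grasp; the last joint's range is limited). The gripper opens to 85 mm and grips with 20 to 120 N. Pads are 22 mm wide; open, the fingers measure 114 mm over their backs; the gripper's body (76 mm by 85 mm) begins 54 mm behind the grasp point. The pads swing forward as they close: fully open they stand 13 mm farther back than shut.
Start: joints at [1.229, 0.126, -0.04, 1.405, 0, 1.571], TCP at [0.176, 0.495, 0.231] pointing down, gripper open.
Joint ranges: [-2.72, 2.72], [-0.95, 1.95], [-1.27, 1.35], [-1.78, 2.02], [-1.46, 1.47], [-3.14, 3.14]. Speed limits (rad/s): [2.39, 2.39, 3.01, 3.14, 3.14, 3.14].

## Interface

Orientations are given as a unit quaternion [w, x, y, z].
In Python, from cell import robot gives the robot as it stands. The module is installed in compiled form; this text tells all that it offers. Calls block until the motion is done:
- robot.move_pose(position, orientation): joint-space move of the TCP to a pose.
- robot.line_to(position, rotation=None, vel=0.15): straight line of the TCP; rotation=None keeps the orientation; vel is the mean speed in m/s.
- robot.move_joints(angles): joint-space move.
- robot.gripper_to(opening, grasp_force=None): finger opening in m; grasp_force is the grip in N (None keeps the last); returns when the fingers have stopped.
- robot.wait(seconds).
- robot.solve_ik(position, orientation): joint angles nearest the present ones, or None.
- robot.get_image(name): name is "scene" or "top" or "wrist"; returns the picture (384x512x3 uint8, red, green, blue); there is no depth.
- robot.get_calibration(name): a dict with "fx", "fy", "cx", "cy" (pixels), "k1" (the pictures are not rectified: a ray, as slopes to the right and down, at radius r is drawn at 1 + k1 r^2 times it, then the intrinsics apply), "origin" and "attitude" of the camera in the world. Camera axes: x right, y up, looking along -z (the intrinsics and any distortion apply to the point x, -y, -z); pixel columns grow to the right and rows downward; lengths in m; the calibration is good to about 2 mm. A picture is of the moment at which its call begins: read the wrist's pose just before it. get_calibration takes no time and is no camera call; for the wrist camera it gives the pose at the moment of the call.
A pose or a line that the arm cannot do raises robot.IKError and nothing moves.
- robot.close_job(): hands the job in; it is judged then, once.
Trained networks look in the newest picture that a camera, given by its name, has taken for a name from the list of things; names that differ only in an ending like _2 or _b are one class to them, and where a whole thing is asked for, a point or a joint stands for the part that bears it (a point fixed in the world has none). Each returns a list of dicts, best first, with "score" (0 to 1); they miss things now and then, are a little off and sometimes report something else, mostly with a low value. They report only what shows in the picture. A call takes as long as a camera call. They do not tell look-alikes from the thing itself.
- robot.recognise(camera, name): "point" ([x, y, z] in m, in world coordinates, good to about 4 mm: the middle of the surface that is visible of it).
- robot.trace(camera, name): "region" (384x512 bool, what is visible of it).
- robot.landmark_of(camera, name): "point" ([x, y, z] in m, in world coordinates, good to about 4 mm: a listed point, or the origin of a listed thing).
Readings, each from a call of its own:
- robot.read_time_s(): time.
- robot.read_joints(): joint angles.
- robot.read_qvel(): joint speeds.
- robot.read_joint_torque(): joint torques, N m.
- robot.read_tool_pos(): TCP position.
- robot.read_tcp_rot(): TCP orientation.
- robot.read_wrist_force(): force on the tool from outside, world axes, zero at the start.
- robot.read_moment(): the same for the moment, N m.
- robot.read_width(): finger opening in m.
- robot.read_gripper_force(): force on a finger pad.
Only numpy, scipy, OpenCV 4.12 (cv2) and the standard library are available. Lean on these libraries where they do the work, as an engineer would, in place of code of your own. Each camera call takes 0.05 s, during which the arm holds its last target. There are 200 camera calls.

## Working session

There is one attempt and no reset: what is moved stays moved. The work goes in short steps, each a Python script; the robot and the scene stay as the last script left them, time stands still between calls to the robot, and variables do not carry over. Pictures are saved under pics/ and viewed, at most 10 in all, crops included, and the job is handed in when it is done.

```bash
mkdir -p pics
cat > h.py <<'E'
import numpy as np, cv2
from cell import robot
from scipy.spatial.transform import Rotation as R
def snap(cam,fn=None):
    c=robot.get_calibration(cam); im=robot.get_image(cam)
    if fn: cv2.imwrite('pics/'+fn,im[:,:,::-1])
    return im,c
def rot(c):
    a=np.array(c['attitude'],float)
    return a if a.shape==(3,3) else R.from_quat(a[[1,2,3,0]]).as_matrix()
def px2w(c,u,v,z):
    """pixel -> world point on plane height z"""
    K=np.array([[c['fx'],0,c['cx']],[0,c['fy'],c['cy']],[0,0,1.]])
    p=cv2.undistortPoints(np.array([[[u,v]]],float),K,np.array([c['k1'],0,0,0.]))[0,0]
    d=rot(c)@np.array([p[0],-p[1],-1.]); o=np.array(c['origin'])
    return o+d*(z-o[2])/d[2]
def w2px(c,P):
    q=rot(c).T@(np.array(P)-np.array(c['origin'])); x,y=q[0]/-q[2],-q[1]/-q[2]
    s=1+c['k1']*(x*x+y*y); return np.array([c['fx']*x*s+c['cx'],c['fy']*y*s+c['cy']])
def down(yaw):
    """tool pointing down, closing line (tool y) at angle yaw from world x"""
    y=np.array([np.cos(yaw),np.sin(yaw),0]); z=np.array([0,0,-1.]); x=np.cross(y,z)
    q=R.from_matrix(np.c_[x,y,z]).as_quat(); return q[[3,0,1,2]]
E
python3 - <<'E'
from h import *
np.set_printoptions(precision=4,suppress=True)
for cam in ('top','scene'):
    im,c=snap(cam,cam+'0.png'); print(cam,c)
    for n in ['tube_mid','seam','jig','valve','handle_grip','pointer','mark_clip','loose_tube','purge_slide']:
        print(n,[(np.round(d['point'],4),round(d['score'],2)) for d in robot.landmark_of(cam,n)][:4])
print(robot.read_time_s(), robot.read_tcp_rot())
E
```

```text
top {'fx': 390.8870564343528, 'fy': 390.8870564343528, 'cx': 259.44769402597365, 'cy': 189.86008343543202, 'k1': 0.011868949887575623, 'origin': array([ 0.378 , -0.0169,  1.3458]), 'attitude': array([-0.698 , -0.0594,  0.0475,  0.7121])}
tube_mid [(array([ 0.5551, -0.2944,  0.0276]), 0.87), (array([ 0.7302, -0.3874,  0.0188]), 0.68), (array([ 0.807 , -0.2532,  0.0185]), 0.64), (array([ 0.4032, -0.2231,  0.0159]), 0.57)]
seam [(array([ 0.5769, -0.2078,  0.0337]), 0.59)]
jig [(array([ 0.5789, -0.2066,  0.0003]), 0.94)]
valve [(array([0.5666, 0.1818, 0.0011]), 0.79)]
handle_grip [(array([0.5195, 0.1935, 0.0681]), 0.46)]
pointer [(array([0.5233, 0.2277, 0.0321]), 0.45)]
mark_clip [(array([ 0.4707,  0.2409, -0.0003]), 0.46)]
loose_tube [(array([ 0.5524, -0.2881,  0.0127]), 0.87), (array([ 0.7239, -0.3906,  0.0008]), 0.87), (array([ 0.4034, -0.2263, -0.0009]), 0.55), (array([0.3565, 0.4037, 0.0019]), 0.22)]
purge_slide [(array([ 0.5199,  0.1915, -0.0003]), 0.71)]
scene {'fx': 351.1139582624692, 'fy': 351.1139582624692, 'cx': 258.9019343886627, 'cy': 192.33881329161923, 'k1': 0.011543960250
[... 305 characters left out ...]
([ 0.5794, -0.2036,  0.0326]), 0.69)]
jig [(array([ 0.5791, -0.2038, -0.0003]), 0.72), (array([0.5251, 0.1882, 0.0691]), 0.45), (array([0.5217, 0.2235, 0.026 ]), 0.35)]
valve [(array([0.5669, 0.1849, 0.007 ]), 0.88)]
handle_grip [(array([0.5254, 0.1916, 0.0668]), 0.65)]
pointer [(array([ 0.5575, -0.2941,  0.0331]), 0.68), (array([0.5224, 0.2257, 0.0314]), 0.65), (array([ 0.5538, -0.2888,  0.0109]), 0.62)]
mark_clip []
loose_tube [(array([ 0.8069, -0.2545,  0.005 ]), 0.93), (array([ 0.7281, -0.3934, -0.0039]), 0.91), (array([ 0.5553, -0.2869,  0.0109]), 0.81), (array([ 0.3954, -0.2252,  0.0019]), 0.73)]
purge_slide [(array([ 0.5184,  0.191 , -0.001 ]), 0.66)]
1.0 [0.     0.1701 0.9854 0.    ]
```

View pics/top0.png

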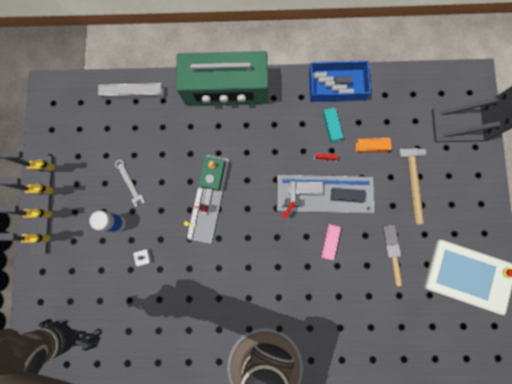

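View pics/scene0.png

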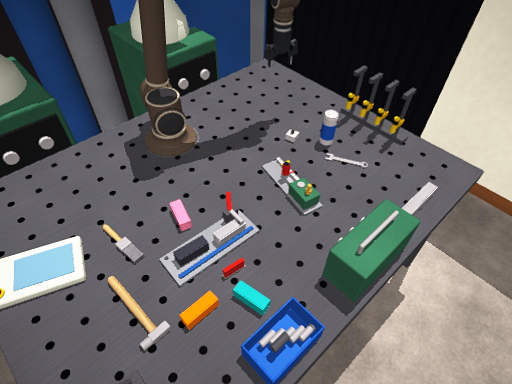

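The top view shows the dark loose tube at about (348,195) and the clamped bright tube at (310,188) on the jig. The valve's red post is at (203,209), and the yellow clip is near (188,223). The pink, teal and orange tubes and the one in the bin are look-alikes. I'll look closer with the wrist camera.

Run:
```python
from h import *
np.set_printoptions(precision=4,suppress=True)
robot.move_pose([0.52,0.2,0.30],down(np.pi/2-0.25))
im,c=snap('wrist','wv.png')
print(c['origin'],robot.read_tool_pos())
for n in ['valve','handle_grip','pointer','mark_clip','purge_slide']:
    print(n,[(np.round(d['point'],4),round(d['score'],2)) for d in robot.landmark_of('wrist',n)][:3])
robot.move_pose([0.555,-0.25,0.30],down(0))
im,c=snap('wrist','wj.png')
print(c['origin'],robot.read_tool_pos(),robot.read_joints())
for n in ['tube_mid','seam','jig','loose_tube']:
    print(n,[(np.round(d['point'],4),round(d['score'],2)) for d in robot.landmark_of('wrist',n)][:3])
print(robot.read_time_s())
```

```text
[0.4533 0.2174 0.4416] [0.5195 0.2009 0.2999]
valve [(array([ 0.5679,  0.1792, -0.0039]), 0.88), (array([0.4819, 0.5   , 0.0007]), 0.3)]
handle_grip [(array([0.521 , 0.1947, 0.0673]), 0.65), (array([0.522 , 0.1911, 0.0001]), 0.41)]
pointer [(array([0.5268, 0.2291, 0.028 ]), 0.84)]
mark_clip [(array([ 0.4668,  0.2404, -0.0008]), 0.44)]
purge_slide [(array([0.5197, 0.1927, 0.0003]), 0.92)]
[ 0.555  -0.181   0.4418] [ 0.5554 -0.2489  0.3001] [-0.4215  0.3057  0.3365  1.6014  0.0003  1.1475]
tube_mid [(array([ 0.7316, -0.3888,  0.02  ]), 0.98), (array([ 0.8038, -0.2477,  0.0207]), 0.96), (array([ 0.5515, -0.2923,  0.0306]), 0.93)]
seam []
jig []
loose_tube [(array([ 0.3991, -0.2285,  0.001 ]), 0.87), (array([ 0.5561, -0.2951,  0.0151]), 0.86), (array([ 0.7305, -0.389 , -0.0016]), 0.84)]
4.8833
```

View pics/wv.png

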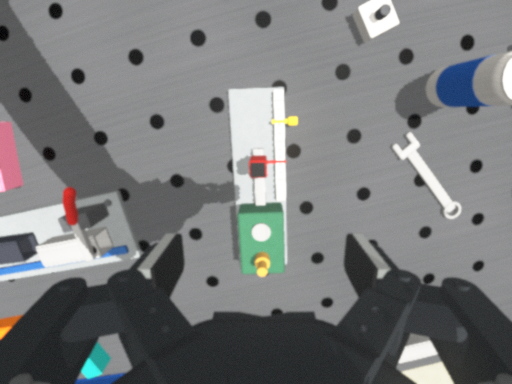

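View pics/wj.png

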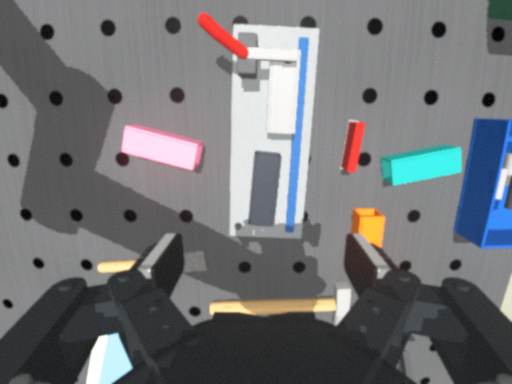

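The jig view shows the dark tube centred near (264,188), turned slightly. The clamped tube's end is near (282,133), the fence runs from (303,40) to (291,230), and the magnet is at (353,147). In the valve view the post is at (258,167), the pointer tip at (284,161) and the yellow clip at (285,121). Next I'll measure these in code.

```bash
cat > meas.py <<'E'
from h import *
np.set_printoptions(precision=4,suppress=True)
def comp(m,near):
    n,l,s,ce=cv2.connectedComponentsWithStats(m.astype(np.uint8),connectivity=4)
    i=min((k for k in range(1,n) if s[k,4]>30),key=lambda k:np.hypot(*(ce[k]-near)))
    return l==i
def rect(m,c,z):
    """region -> world outline on plane z: centre, long-axis angle, (long, short), corners"""
    ct=max(cv2.findContours(m.astype(np.uint8),cv2.RETR_EXTERNAL,cv2.CHAIN_APPROX_NONE)[0],key=len)[:,0]
    W=np.array([px2w(c,u,v,z)[:2] for u,v in ct])
    r=cv2.minAreaRect((W*1000).astype(np.float32)); b=cv2.boxPoints(r)/1000
    e=[b[1]-b[0],b[2]-b[1]]; L=max(e,key=np.linalg.norm)
    a=np.degrees(np.arctan2(L[1],L[0]))%180
    return np.array(r[0])/1000,a,sorted(r[1])[::-1],b
E
cat > m1.py <<'E'
from meas import *
im,c=snap('wrist'); I=im.astype(int); r,g,b=I[...,0],I[...,1],I[...,2]; hsv=cv2.cvtColor(im,cv2.COLOR_RGB2HSV)
fence=comp((hsv[...,0]>100)&(hsv[...,0]<125)&(hsv[...,1]>150),(297,135))
print('fence',rect(fence,c,0.020))
bl=comp((hsv[...,2]<105)&(np.add.outer(np.arange(384),np.zeros(512))<232)&(np.add.outer(np.zeros(384),np.arange(512))>236)&(np.add.outer(np.zeros(384),np.arange(512))<284),w2px(c,[.554,-.292,.052]))
print('loose',rect(bl,c,0.052))
br=comp((hsv[...,2]>215)&(np.add.outer(np.arange(384),np.zeros(512))>66),(282,100))
print('clamped',rect(br,c,0.052))
mg=comp((r>150)&(g<70)&(b<70),(353,147)); print('magnet',rect(mg,c,0.04))
print('bed V', hsv[160,240],hsv[180,265],hsv[100,282],hsv[185,300-20])
ov=im.copy()
for m,col in((fence,(255,255,0)),(bl,(255,0,255)),(br,(0,255,0))): ov[m]=col
crop=np.hstack([im[10:250,195:380],ov[10:250,195:380]])
cv2.imwrite('pics/ov1.png',cv2.resize(crop,None,fx=2,fy=2,interpolation=0)[:,:,::-1])
E
python3 m1.py
```

```text
fence (array([ 0.6017, -0.285 ]), np.float32(87.222595), [164.31068420410156, 9.045404434204102], array([[ 0.5932, -0.3668],
       [ 0.6022, -0.3673],
       [ 0.6102, -0.2031],
       [ 0.6012, -0.2027]], dtype=float32))
loose (array([ 0.5333, -0.1288]), np.float32(179.86626), [22.770526885986328, 5.104004859924316], array([[ 0.5219, -0.1313],
       [ 0.5447, -0.1313],
       [ 0.5447, -0.1262],
       [ 0.5219, -0.1262]], dtype=float32))
clamped (array([ 0.5634, -0.239 ]), np.float32(87.48258), [246.66339111328125, 110.38746643066406], array([[ 0.5029, -0.3598],
       [ 0.6131, -0.3647],
       [ 0.624 , -0.1182],
       [ 0.5137, -0.1134]], dtype=float32))
magnet (array([ 0.6843, -0.2261]), np.float32(82.96394), [69.49372863769531, 4.141571044921875], array([[ 0.6779, -0.2603],
       [ 0.6821, -0.2609],
       [ 0.6906, -0.1919],
       [ 0.6865, -0.1914]], dtype=float32))
bed V [ 83   4 234] [108  33 117] [ 30   2 249] [ 90   3 232]
```

View pics/ov1.png

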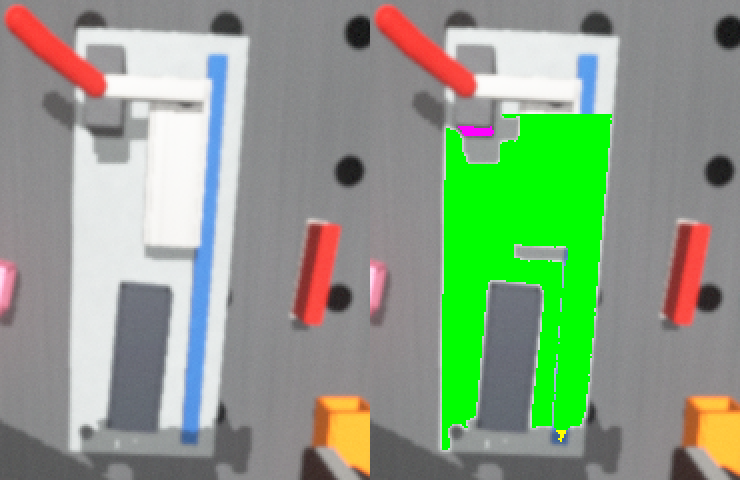

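```bash
cat > m2.py <<'E'
from meas import *
from scipy.ndimage import gaussian_filter1d
im,c=snap('wrist'); np.save('wj.npy',im)
V=cv2.GaussianBlur(im,(0,0),0.7).astype(float)
def edge(f,p0,p1,w=5,z=0.012,n=40,lab=''):
    """sub-pixel edge of channel f along line p0-p1 (full px); robust world line at height z"""
    p0,p1=np.array(p0,float),np.array(p1,float); d=(p1-p0)/np.linalg.norm(p1-p0); nn=np.array([-d[1],d[0]])
    s=np.arange(-w,w+.01,.25); P=[]
    for t in np.linspace(.05,.95,n):
        q=p0+t*(p1-p0)+s[:,None]*nn
        pr=cv2.remap(f.astype(np.float32),q[:,0].astype(np.float32)[None],q[:,1].astype(np.float32)[None],1)[0]
        g=np.abs(np.gradient(gaussian_filter1d(pr,2))); k=g.argmax()
        if 2<k<len(s)-3: P.append(px2w(c,*q[k],z)[:2])
    P=np.array(P,np.float32); vx,vy,x,y=cv2.fitLine(P,cv2.DIST_HUBER,0,.001,.001)[:,0]
    res=np.abs((P-[x,y])@[-vy,vx]); a=np.degrees(np.arctan2(vy,vx))%180
    print(lab,'ang %.2f mid %.4f %.4f res %.4f n %d'%(a,x,y,np.median(res),len(P))); return np.array([x,y]),np.array([vx,vy])
E
cat > m3.py <<'E'
from m2 import *
C=lambda u,v:(u/2+195,v/2+10)
g=V[...,1]; rb=V[...,2]-V[...,0]
L=edge(g,C(77,60),C(71,440),z=.012,lab='bedL')
Rr=edge(g,C(247,45),C(219,420),z=.012,lab='bedR')
B=edge(g,C(75,450),C(212,455),z=.012,lab='bedBot')
T=edge(g,C(125,32),C(240,38),z=.012,lab='bedTop')
edge(rb,C(227,60),C(198,435),w=4,z=.020,lab='fenceOut')
edge(rb,C(208,60),C(182,435),w=4,z=.020,lab='fenceIn')
edge(g,C(120,290),C(109,425),z=.052,lab='looseL')
edge(g,C(171,292),C(159,425),z=.052,lab='looseR')
edge(g,C(122,284),C(168,289),z=.052,lab='looseTop')
edge(g,C(111,431),C(156,433),z=.052,lab='looseBot')
edge(g,C(147,246),C(196,247),w=3,z=.052,lab='clampEnd')
edge(g,C(149,115),C(146,240),w=3,z=.052,lab='clampL')
edge(rb,C(205,115),C(199,240),w=3,z=.052,lab='clampR')
E
python3 m3.py
```

```text
bedL ang 87.32 mid 0.5035 -0.2146 res 0.0002 n 40
bedR ang 87.38 mid 0.6280 -0.2008 res 0.0001 n 40
bedBot ang 177.20 mid 0.5612 -0.3833 res 0.0002 n 40
bedTop ang 177.59 mid 0.5904 -0.0562 res 0.0002 n 40
fenceOut ang 87.36 mid 0.6117 -0.2159 res 0.0001 n 40
fenceIn ang 86.30 mid 0.6009 -0.2081 res 0.0006 n 40
looseL ang 84.47 mid 0.5358 -0.2896 res 0.0001 n 40
looseR ang 84.67 mid 0.5756 -0.2859 res 0.0001 n 40
looseTop ang 174.18 mid 0.5574 -0.2312 res 0.0001 n 40
looseBot ang 176.05 mid 0.5546 -0.3456 res 0.0003 n 40
clampEnd ang 177.54 mid 0.5790 -0.2055 res 0.0001 n 40
clampL ang 88.45 mid 0.5613 -0.1586 res 0.0004 n 40
clampR ang 87.43 mid 0.6009 -0.1587 res 0.0001 n 40
```

```bash
cat > s1.py <<'E'
from h import *
np.set_printoptions(precision=4,suppress=True)
u=np.array([np.cos(np.radians(87.4)),np.sin(np.radians(87.4)),0]); l=np.array([u[1],-u[0],0])
seam=np.array([.5790,-.2055,0]); tgt=seam-.055*u
jq=down(np.radians(-2.6)); G=np.array([.5556,-.2907,0.024])
robot.gripper_to(.062)
robot.move_pose(G+[0,0,.10],down(np.radians(-5.4)))
robot.line_to(G,vel=.12)
print('at',robot.read_tool_pos(),robot.read_wrist_force())
robot.gripper_to(.0,45); robot.wait(.1)
f0=robot.read_wrist_force(); print('gripped',robot.read_width(),f0,robot.read_tool_pos())
p=G.copy(); 
lat=(tgt-p)@l; print('lat',lat,'along',(tgt-p)@u)
p=p+l*(lat-.003)+u*.004
robot.line_to(p,jq,vel=.06); f1=robot.read_wrist_force(); print('pre',f1-f0,robot.read_tool_pos())
for k in range(14):
    p=p+l*.0005; robot.line_to(p,vel=.02); f=(robot.read_wrist_force()-f1)
    print(k,'f.l %.1f'%(f@l),'f.u %.1f fz %.1f'%(f@u,f[2]),'lat left %.4f'%((tgt-robot.read_tool_pos())@l))
    if f@l<-5: break
print(robot.read_time_s())
E
python3 s1.py
```

```text
at [ 0.5563 -0.291   0.025 ] [-0.376   0.2441 -0.7293]
gripped 0.03947282369900681 [-1.2136  0.839   5.5451] [ 0.5562 -0.291   0.0252]
lat 0.019510984744490298 along 0.03117378646839343
pre [ 0.0422 -0.8914  0.1373] [ 0.5728 -0.288   0.0252]
0 f.l -2.3 f.u -0.5 fz 0.8 lat left 0.0024
1 f.l -4.4 f.u -1.2 fz 1.3 lat left 0.0024
2 f.l -5.5 f.u -0.9 fz 3.7 lat left 0.0023
8.6917
```

```bash
cat > s2.py <<'E'
from h import *
np.set_printoptions(precision=4,suppress=True)
u=np.array([np.cos(np.radians(87.4)),np.sin(np.radians(87.4)),0]); l=np.array([u[1],-u[0],0])
seam=np.array([.5790,-.2055,0]); tgt=seam-.055*u
p=robot.read_tool_pos()-l*.001; p[2]+=.002
robot.line_to(p,vel=.03); robot.wait(.1)
f1=robot.read_wrist_force(); print('lifted',f1,robot.read_tool_pos(),(tgt-robot.read_tool_pos())@l)
for k in range(14):
    p=p+l*.0005; robot.line_to(p,vel=.02); f=(robot.read_wrist_force()-f1)
    print(k,'f.l %.1f'%(f@l),'f.u %.1f fz %.1f'%(f@u,f[2]),'lat left %.4f cmd %.4f'%((tgt-robot.read_tool_pos())@l,(tgt-p)@l), 'z',robot.read_tool_pos()[2])
    if f@l<-5: break
snap('wrist','held.png'); snap('top','heldtop.png')
print(robot.read_time_s())
E
python3 s2.py
```

```text
lifted [ 0.2044 -0.8268 -4.9717] [ 0.5716 -0.2877  0.0264] 0.0036664339025560023
0 f.l -0.3 f.u 0.8 fz 0.9 lat left 0.0028 cmd 0.0028 z 0.02692524355808658
1 f.l -0.1 f.u 1.5 fz 0.7 lat left 0.0023 cmd 0.0023 z 0.027161848172087184
2 f.l -0.8 f.u 0.6 fz 0.6 lat left 0.0018 cmd 0.0018 z 0.027225396939889998
3 f.l 0.5 f.u 1.4 fz 1.1 lat left 0.0013 cmd 0.0013 z 0.027225386945453393
4 f.l -0.6 f.u 0.6 fz 0.5 lat left 0.0008 cmd 0.0008 z 0.027215524181227902
5 f.l 0.3 f.u 1.0 fz 0.4 lat left 0.0003 cmd 0.0003 z 0.027204442627859593
6 f.l -0.3 f.u 1.1 fz 0.1 lat left -0.0002 cmd -0.0002 z 0.027182185535343142
7 f.l -2.2 f.u 1.3 fz 0.3 lat left -0.0002 cmd -0.0007 z 0.02708880439183551
8 f.l -5.4 f.u 0.4 fz 2.3 lat left -0.0003 cmd -0.0012 z 0.02699668573896354
11.4167
```

View pics/held.png

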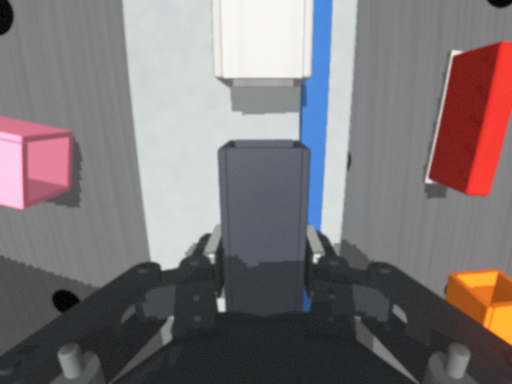

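The tube is held and lifted about 2 mm. Its edges (220 and 309 px) line up with the clamped tube's (216 and 310), and it touches the fence about 0.5 mm past in line, as it should. I'll back off to in line, butt up, set down and release.

```bash
cat > s3.py <<'E'
from h import *
np.set_printoptions(precision=4,suppress=True)
u=np.array([np.cos(np.radians(87.4)),np.sin(np.radians(87.4)),0]); l=np.array([u[1],-u[0],0])
seam=np.array([.5790,-.2055,0]); tgt=seam-.055*u
T=lambda:robot.read_tool_pos()
p=T(); p=p+l*((tgt-p)@l-.0003); p[2]=.0268
robot.line_to(p,vel=.03); a=(tgt-p)@u; p=p+u*(a-.005); robot.line_to(p,vel=.05); robot.wait(.1)
f1=robot.read_wrist_force(); print('a',a,f1,T())
def push(lim,n,st=.0007):
    global p
    for k in range(n):
        p=p+u*st; robot.line_to(p,vel=.02); f=robot.read_wrist_force()-f1
        if f@u<-lim: break
    print(k,'f.u %.1f f.l %.1f'%(f@u,f@l),'left along %.4f cmd %.4f lat %.4f'%((tgt-T())@u,(tgt-p)@u,(tgt-T())@l))
push(6,18)
for k in range(8):
    p=p-[0,0,.0005]; robot.line_to(p,vel=.02); f=robot.read_wrist_force()-f1
    if f[2]>4.5: break
print('down',k,f,T())
push(14,4,.0004); robot.wait(.1)
print('before release',robot.read_wrist_force()-f1,T())
robot.gripper_to(.060); robot.wait(.1)
q=T(); robot.line_to(q+[0,0,.12],vel=.2)
robot.line_to(q+[0,-.05,.16],vel=.2)
snap('wrist','rel.png'); print(robot.read_time_s())
im=cv2.imread('pics/rel.png'); cv2.imwrite('pics/relc.png',cv2.resize(im[:280,150:400],None,fx=2,fy=2,interpolation=cv2.INTER_CUBIC))
E
python3 s3.py
```

```text
a 0.027679000035102035 [ 0.1032 -0.0543 -4.4631] [ 0.5761 -0.2655  0.0269]
9 f.u -6.9 f.l -0.2 left along -0.0006 cmd -0.0020 lat 0.0003
down 5 [-2.6687 -6.1514  6.0553] [ 0.5767 -0.2598  0.0252]
3 f.u -11.2 f.l -1.2 left along -0.0007 cmd -0.0036 lat -0.0002
before release [ -3.1443 -11.07     5.3244] [ 0.5767 -0.2598  0.0252]
19.1667
```

View pics/relc.png

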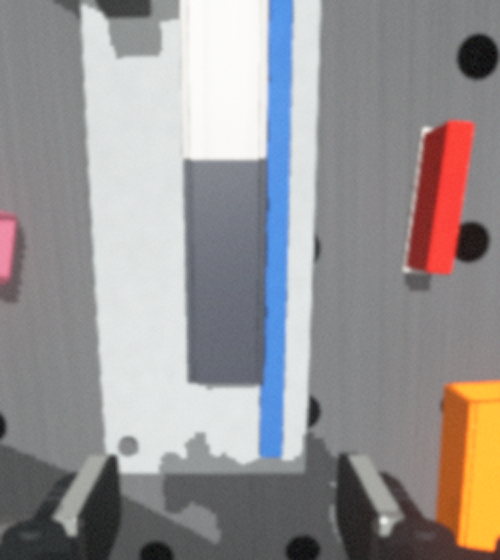

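The picture shows the dark tube's end meeting the clamped tube at about (225,160), flush, in line and free of the gripper. Now I'll look at the valve.

Run:
```python
from h import *
import pickle
robot.move_pose([.563,.217,.22],down(np.pi/2-.25)); robot.wait(.1)
im,c=snap('wrist','v2.png'); pickle.dump((im,c),open('v2.pkl','wb')); print(c['origin'])
for n in ['handle_grip','pointer','mark_clip','purge_slide']:
    print(n,[(np.round(d['point'],4),round(d['score'],2)) for d in robot.landmark_of('wrist',n)][:2])
print(robot.read_time_s())
cv2.imwrite('pics/v2c.png',cv2.resize(im[0:290,140:400],None,fx=2,fy=2,interpolation=cv2.INTER_CUBIC)[:,:,::-1])
```

```text
[0.49714253 0.23291345 0.36156193]
handle_grip [(array([0.5166, 0.1925, 0.0659]), 0.59)]
pointer [(array([0.5274, 0.2284, 0.0298]), 0.75)]
mark_clip [(array([0.4645, 0.2393, 0.    ]), 0.63)]
purge_slide [(array([ 0.5209,  0.1945, -0.0019]), 0.6)]
21.4167
```

View pics/v2c.png

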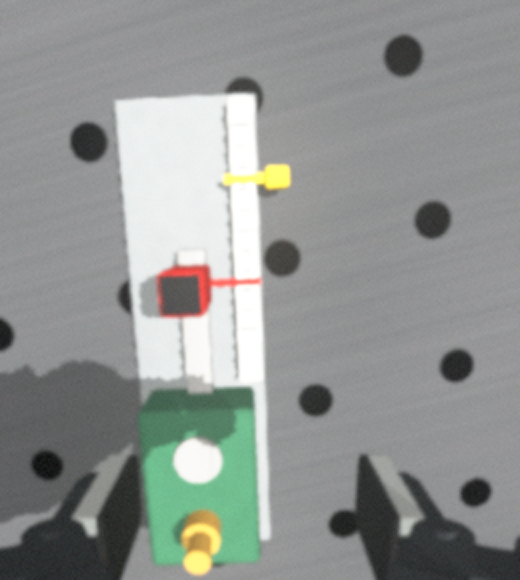

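```bash
sed -i "s/^im,c=snap('wrist'); np.save.*/import pickle; im,c=pickle.load(open('v2.pkl','rb'))/" m2.py
python3 - <<'E'
from m2 import *
C=lambda u,v:(u/2+140,v/2)
g=V[...,1]; gr=V[...,1]-V[...,0]; yb=V[...,0]-V[...,2]
edge(g,C(117,110),C(134,340),w=4,z=.010,lab='baseL')
edge(g,C(262,400),C(268,530),w=4,z=.010,lab='baseR')
edge(gr,C(143,415),C(153,550),w=4,z=.062,lab='housL')
edge(gr,C(254,400),C(259,550),w=4,z=.062,lab='housR')
edge(g,C(120,100),C(220,96),w=4,z=.010,lab='baseTop')
# centroids
def cen(m,z,x0,y0,x1,y1):
    M=np.zeros(m.shape,bool); a,b=C(x0,y0),C(x1,y1); M[int(a[1]):int(b[1])+1,int(a[0]):int(b[0])+1]=1
    v,u=np.nonzero(m&M); return len(u),px2w(c,u.mean(),v.mean(),z)
red=(im[...,0].astype(int)-im[...,1]>50)&(im[...,0].astype(int)-im[...,2]>50)
I=im.astype(int); dark=(I.max(2)<95)
print('pointer',cen(red,.029,216,272,264,292))
print('clip',cen(yb>60,.028,225,168,254,190))
k=cen(dark,.089,150,264,206,326); print('post top',k, I[147,230], I[110,200])
E
```

```text
baseL ang 167.66 mid 0.4759 0.1594 res 0.0001 n 40
baseR ang 167.93 mid 0.6619 0.2053 res 0.0002 n 40
housL ang 167.70 mid 0.6157 0.1375 res 0.0001 n 40
housR ang 167.65 mid 0.6380 0.2020 res 0.0001 n 40
baseTop ang 77.87 mid 0.4103 0.2072 res 0.0002 n 40
pointer (79, array([0.5245, 0.2181, 0.029 ]))
clip (65, array([0.4678, 0.235 , 0.028 ]))
post top (249, array([0.5191, 0.1925, 0.089 ])) [84 85 84] [146 149 148]
```

```bash
cat > s4.py <<'E'
from h import *
import pickle
np.set_printoptions(precision=4,suppress=True)
vx=np.array([.9770,-.2134,0]); vy=np.array([.2134,.977,0]); T=lambda:robot.read_tool_pos()
q=down(np.radians(-12.32)); P=np.array([.5191,.1925,.045])
robot.gripper_to(.048)
robot.move_pose(P+[0,0,.11],q); robot.line_to(P,vel=.15); robot.wait(.1)
f0=robot.read_wrist_force(); print('pre',T(),T()@vx,T()@vy,f0)
robot.gripper_to(0,60); robot.wait(.2)
h=T(); print('grip',robot.read_width(),h@vx,h@vy,robot.read_wrist_force()-f0)
c=h-vx*.059; robot.line_to(c,vel=.08); robot.wait(.2)
print('out',(h-T())@vx*1000,(T()-h)@vy*1000,T()@vx,robot.read_wrist_force()-f0)
e=(h-T())@vx-.059; c=c+vx*e; robot.line_to(c,vel=.03); robot.wait(.2)
print('corr',(h-T())@vx*1000,T()@vx)
im,cc=snap('wrist','v3.png'); pickle.dump((im,cc,c,h),open('v3.pkl','wb')); print(robot.read_time_s())
E
python3 s4.py
```

```text
pre [0.52   0.1928 0.0463] 0.46686294216848434 0.2993614203266535 [-1.0552 -0.087  -0.5437]
grip 0.023933503193293286 0.46632229118188545 0.29915164776674197 [-0.8057  0.513   6.6212]
out 57.146096048146994 -0.1836497055167357 0.4091761951337384 [ 8.6713 -3.7342 -1.8904]
corr 58.91614104215968 0.4074061501397257
26.15
```

View pics/v3.png

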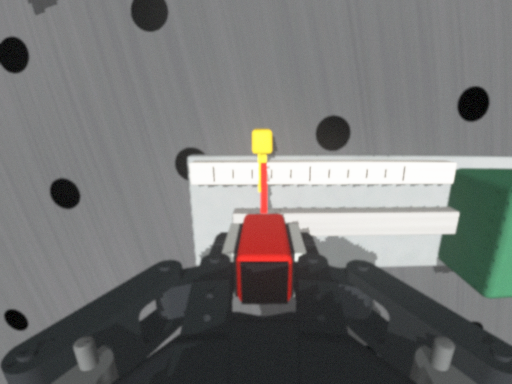

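The handle is held, and the pointer at about (264,190) lies over the yellow stripe at about (262,180). I'll measure the remaining offset.

Run:
```python
from h import *
import pickle
im,c,cm,h=pickle.load(open('v3.pkl','rb')); I=im.astype(int); vx=np.array([.9770,-.2134,0])
red=(I[...,0]-I[...,1]>70)&(I[...,0]-I[...,2]>70); yel=(I[...,0]-I[...,2]>60)&(I[...,1]-I[...,2]>60)
for v in range(150,214,4):
    o=[]
    for m,z in((red,.029),(yel,.028)):
        u=np.nonzero(m[v,245:285])[0]+245
        o.append((len(u),u.min(),u.max(),round(1000*px2w(c,(u.min()+u.max())/2,v,z)@vx,1)) if len(u) else None)
    print(v,*o)
```

```text
150 None (21, np.int64(252), np.int64(272), np.float64(406.3))
154 None (11, np.int64(257), np.int64(267), np.float64(406.3))
158 None (9, np.int64(258), np.int64(266), np.float64(406.3))
162 None (9, np.int64(258), np.int64(266), np.float64(406.3))
166 (6, np.int64(261), np.int64(266), np.float64(407.2)) (2, np.int64(259), np.int64(260), np.float64(404.8))
170 (6, np.int64(261), np.int64(266), np.float64(407.2)) (2, np.int64(259), np.int64(260), np.float64(404.8))
174 (6, np.int64(261), np.int64(266), np.float64(407.2)) (3, np.int64(259), np.int64(261), np.float64(405.1))
178 (6, np.int64(261), np.int64(266), np.float64(407.2)) (2, np.int64(259), np.int64(260), np.float64(404.8))
182 (6, np.int64(261), np.int64(266), np.float64(407.2)) (3, np.int64(258), np.int64(260), np.float64(404.4))
186 (7, np.int64(261), np.int64(267), np.float64(407.4)) (3, np.int64(258), np.int64(260), np.float64(404.4))
190 (7, np.int64(261), np.int64(267), np.float64(407.4)) (4, np.int64(258), np.int64(261), np.float64(404.7))
194 (8, np.int64(260), np.int64(267), np.float64(407.1)) None
198 (8, np.int64(260), np.int64(267), np.float64(407.1)) None
202 (8, np.int64(260), np.int64(267), np.float64(407.1)) None
206 (8, np.int64(260), np.int64(267), np.float64(407.1)) None
210 (8, np.int64(260), np.int64(267), np.float64(407.1)) None
```

Run:
```python
from h import *
import pickle
_,_,cm,h=pickle.load(open('v3.pkl','rb')); vx=np.array([.9770,-.2134,0])
x0=robot.read_tool_pos()@vx; cm=cm-vx*.0009
robot.line_to(cm,vel=.02); robot.wait(.3)
e=(robot.read_tool_pos()@vx)-(x0-.0009); robot.line_to(cm-vx*e,vel=.02); robot.wait(.5)
print('moved',(x0-robot.read_tool_pos()@vx)*1000,robot.read_width(),robot.read_wrist_force())
im,c=snap('wrist'); I=im.astype(int)
red=(I[...,0]-I[...,1]>70)&(I[...,0]-I[...,2]>70); yel=(I[...,0]-I[...,2]>60)&(I[...,1]-I[...,2]>60)
k=lambda m,v,z:1000*px2w(c,np.mean([f(np.nonzero(m[v,245:285])[0]+245) for f in(np.min,np.max)]),v,z)@vx
d=np.mean([k(red,v,.029) for v in(170,178,202)])-np.mean([k(yel,v,.028) for v in(154,158,162)])
print('pointer-clip mm',d,robot.read_time_s())
if abs(d)<.6: print(robot.close_job())
```

```text
moved 0.8162631267647491 0.023040771400173677 [ 8.96956463 -2.5594772  -2.34570841]
pointer-clip mm 0.17129556283572356 27.5
the job is handed in; nothing more can be done
None
```

The job is handed in at 27.5 s: the loose tube is butted flush and in line against the clamped tube and released, and the gripper is still holding the valve handle with its pointer measured 0.2 mm from the yellow mark.

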